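# Index the paddle-gear wheel to its three-ribbed sector and latch it

## Task

Turn the cast wheel anticlockwise (seen from above) by its upright post until the sector with the three raised ribs shows in the hood's window and you feel the brass spring plunger drop into the notch of the rim and stop the wheel dead. Stop pushing as soon as it catches: neither the wheel nor the latch may be forced against the plunger with more than about 8 N. Then slide the iron latch fully home behind the plunger so that the wheel is locked, and let go. Leave everything else where it is.

Things in the scene. Friction and masses are not known exactly. Their poses are not given: they have to be found in the camera images.
- unit: fixed indexing unit: a grey deck 290 x 330 x 20 mm carrying the wheel, the hood with its window, the plunger's block and the latch. Origin: on the table straight below the wheel's spindle. x points from the spindle to the window, y from the spindle to the plunger, z up. The deck spans x -145 to 145, y -130 to 200 mm. The plunger's block reaches 45 mm above the table
- spindle (a point): centre of the wheel, at the height of its flat top face (36 mm above the table); axes as the unit's. The wheel is a cast aluminium disc, 220 mm across, 12 mm thick, with a 15 mm wide notch in the rim; a raised mark (4 mm) in each fifth of its face: three ribs, one rib, two ribs, a round boss, a crosswise bar. A hub 36 mm across rises 9 mm at the centre
- window (a point): centre of the window in the dark steel hood, 85 mm from the spindle; the window is 34 mm (radially) x 54 mm; the hood is 120 mm wide, its top is 50 mm above the table and it covers the wheel from 62 mm from the spindle outwards
- mark (a point): centre of the three raised ribs on the wheel (parallel radial ribs side by side, 22 x 27 mm over all), 85 mm from the spindle; it turns with the wheel
- wheel (a joint): turn of the wheel, rad, anticlockwise from above; 0: ribs centred in the window. Starts at -2.1 to -0.7; drags with 2 to 5 N at the post and stays where left. The spring plunger rides on the rim and stops the wheel dead (3 mm play at the rim) on dropping into the notch, anywhere in -0.14 to 0.14, as its block may be bolted 12 mm to either side: only feel (or sight) tells. End stops at -2.4, 0.4
- post (a point): centre (half-way up) of the wheel's upright steel post, a cylinder 18 mm in diameter and 48 mm high, from 36 to 84 mm above the table, 85 mm from the spindle; turns with the wheel. Above 54 mm only the post, the latch's knob and the small cone stand up from the unit
- latch_knob (a point): centre (half-way up) of the upright round knob on the iron sliding latch, 16 mm in diameter, from 40 to 84 mm above the table, near the end of the latch's bar (90 x 7 mm, top 40 mm above the table) that is farther from the plunger. The deck is clear for 40 mm behind the knob (unit's -x side)
- latch (a joint): slide of the latch in m along the unit's +x; starts withdrawn, at 0 to 0.005, and is fully home against its end stop at 0.044. It drags with 2.5 N and stays where it is left. It goes home only when the plunger has dropped into the notch, sliding in 10 mm; else it strikes the plunger's side at 0.006 to 0.03
- cap_a: orange plastic cone cap, 40 mm across, 45 mm high, standing on the deck's corner; bystander; origin under its centre
- cap_b: orange plastic cone cap like the other, standing on the table; bystander; origin under its centre
- spare_pawl: small loose brass ratchet pawl, about 75 x 22 x 10 mm, lying on the deck; bystander; origin under its centre
- pulley: cast aluminium pulley, 90 mm across, 36 mm high, lying flat on the table; bystander; origin under its centre
- torch: chrome torch, 160 mm long, 42 mm across its head, lying on the table; bystander; origin under its middle
- wrench: steel wrench, 200 mm long, lying on the table; bystander; origin under its middle
- grease_tin: closed steel tin, 80 mm across, 75 mm high; bystander; origin under its centre

How it is judged:
By the outcome, as a careful person would: the job done as asked, in the order asked, and still so for the second after the job is handed in, with the robot touching nothing.
It also fails if it takes over 72 s, if anything falls off the work surface, if the arm or the gripper's body presses on something with over 40 N, if the wrist force passes 120 N, or if a joint passes its speed limit or range.

## Robot

A 6-joint arm with a two-finger parallel gripper is mounted at the origin on the work surface. World frame = base frame: x ahead of the robot, y to its left, z up, the work surface at z = 0. Lengths are in m, angles in rad, forces in N, time in s.
With the tool pointing down it reaches from about 0.4 to 0.825 m from the base axis. Payload 7 kg.
Tool frame: the origin (TCP) lies at the centre of the arm's flange, where the gripper is bolted on; the fingertips stand 178 mm ahead of it and the grasp point (between the pads) lies 159 mm ahead of it (arm.tip_reach is the distance from the TCP to the fingertips, in m); z points along the fingers, y is the direction in which the jaws open and shut (so a half turn about z gives the same grasp; the last joint's range is limited). The gripper opens to 88 mm and grips with 3 to 60 N. Pads are 19 mm wide; open, the fingers measure 130 mm over their backs; the gripper's body (78 mm by 193 mm) begins 47 mm behind the grasp point.
Start: joints at [-1.044, 0.359, 0.012, 0, -1.224, -0.288], TCP at [0.16, -0.656, 0.405] pointing down, gripper open.
Joint ranges: [-3.07, 3.07], [-1.43, 2.12], [-1.02, 1.25], [-3.03, 1.67], [-3.05, -0], [-3.03, 3.03]. Speed limits (rad/s): [2.39, 2.39, 3.01, 3.14, 3.14, 3.14].

## Interface

Orientations are given as [roll, pitch, yaw] about the fixed x, y, z axes, in that order (R = Rz(yaw) Ry(pitch) Rx(roll)).
In Python, from station import arm gives the robot as it stands.
- The arm moves only by the shell command python3 -m inch 'ROWS' [OPENING] [FORCE]. ROWS is JSON, a list that holds one entry, the list of rows, each a list of 6 numbers: the shift along the world's x, y, z in units of 200 mm (1.0 is 200 mm), then the turn, a rotation vector about the world's x, y, z in units of 180 degrees (1.0 is 180 degrees). A call has 1 to 8 rows; each row is the pose to reach, as a shift and turn from the pose commanded when the call began, turning the shorter way round; what a row does not reach only later rows make up. A row lasts 1/8 s, in which the tool goes at most 62.5 mm and 10.7 degrees, less where a joint would pass 70% of its speed; a pose out of reach is approached as far as the arm can. A call with a number of a shift or a turn outside -1 to 1 is refused whole. A call with a gripper value outside its range is refused whole. OPENING is the finger opening in mm, from 0 to 87.6, set as the call begins (- or left out, the last holds). The fingers move at their own pace and stop on an object; FORCE is the grip in N (left out, the last holds). Time passes only in rows, so rows that repeat a pose let the fingers close. It gives the time, the measured TCP pose, the force and the opening at its end, in the units of the state.
- arm.get_state(): the state, without advancing time (a new reading comes with each control period).
- arm.grab_frame(name): name is "scene" or "top" or "wrist"; returns the picture (420x560x3 uint8, blue, green, red); there is no depth.
- arm.camera_params(name): a dict with "vertical_fov" (degrees; the focal length in pixels is half the picture's height over the tangent of half this angle, whatever the lens; pixels are square), "cx", "cy" (the principal point, pixels), "k1" (the pictures are not rectified: a ray, as slopes to the right and down, at radius r is drawn at 1 + k1 r^2 times it, then the intrinsics apply), "pose" (4x4, takes a point from camera to world coordinates). Camera axes: x right, y down, z forward; pixel columns grow to the right and rows downward; lengths in m; the calibration is good to about 2 mm. A picture is of the moment at which its call begins: read the wrist's pose just before it. camera_params takes no time and is no camera call; for the wrist camera it gives the pose at the moment of the call.
- arm.job_done(): hands the job in, once; it reports no verdict.
Trained networks look in the newest picture that a camera, given by its name, has taken for a name from the list of things; names that differ only in an ending like _2 or _b are one class to them, and where a whole thing is asked for, a point or a joint stands for the part that bears it (a point fixed in the world has none). Each returns a list of dicts, best first, with "score" (0 to 1); they miss things now and then, are a little off and sometimes report something else, mostly with a low value. They report only what shows in the picture. A call takes as long as a camera call.
- arm.search_frame(target, camera): "box" ([left, top, right, bottom] in pixels, round what is visible of it).
- arm.regions_of(target, camera): "region" (420x560 bool, what is visible of it) and "box" ([left, top, right, bottom] in pixels, round what is visible of it).
The state is a dict: "t": time; "q": joint angles; "qd": joint speeds; "joint_efforts": joint torques, N m; "eef_pos": TCP position; "ee_rot": TCP orientation; "force": force on the tool from outside, world axes, zero at the start; "moment": the same for the moment, N m; "width": finger opening in m.
Only numpy, scipy, OpenCV 4.12 (cv2) and the standard library are available. Lean on these libraries where they do the work, as an engineer would, in place of code of your own. Each camera call takes 0.05 s, during which the arm holds its last target.

## Working session

There is one attempt and no reset: what is moved stays moved. The work goes in short steps, Python scripts to look and compute and a shell command to move; the robot and the scene stay as the last step left them, time stands still between calls to the robot, and variables do not carry over. Pictures are saved under pics/ and viewed, and the job is handed in when it is done.

```bash
ls; mkdir -p pics; python3 - <<'E'
from station import arm
import cv2
s=arm.get_state();print(s)
for n in("scene","top","wrist"):
    cv2.imwrite(f"pics/{n}0.png",arm.grab_frame(n)); p=arm.camera_params(n);print(n,p)
print(arm.tip_reach)
E
```

```text
pics
{'t': 0.0, 'q': array([-1.04389544e+00,  3.59362849e-01,  1.10714447e-02, -3.63795075e-04,
       -1.22407206e+00, -2.88094288e-01]), 'qd': array([ 0.00044105,  0.00129485, -0.00088635,  0.00059414, -0.00170933,
       -0.00047853]), 'joint_efforts': array([-4.64042841e-04, -5.82710266e+01,  2.93048608e+01,  6.99710190e+00,
        6.69584144e-03, -9.17395141e-05]), 'eef_pos': array([ 0.15961971, -0.65565762,  0.40374101]), 'ee_rot': array([ 3.13999293e+00, -1.17409835e-04, -2.90290986e+00]), 'force': array([-0.60955023,  0.50201226,  0.2145058 ]), 'moment': array([0.04790474, 0.06208292, 0.01945589]), 'width': 0.08798153081262433}
scene {'vertical_fov': 43.1595668622001, 'cx': 284.0787738809661, 'cy': 214.66492782910186, 'k1': -0.145980241315441, 'pose': array([[-0.37476799,  0.54156877, -0.75249732,  1.77489662],
       [ 0.92703141,  0.23002991, -0.29614017,  0.46326856],
       [ 0.01271662, -0.80857251, -0.58825911,  1.02883887],
       [ 0.        ,  0.        ,  0.        ,  1.        ]])}
top {'vertical_fov': 48.385928134700194, 'cx': 282.2002115047349, 'cy': 216.62400107875817, 'k1': 0.03842623198829175, 'pose': array([[ 0.0053724 , -0.99028864,  0.13892283,  0.39263541],
       [-0.99996845, -0.00613318, -0.00504872,  0.00184082],
       [ 0.00585173, -0.13889132, -0.99029034,  1.32346718],
       [ 0.        ,  0.        ,  0.        ,  1.        ]])}
wrist {'vertical_fov': 68.11266343339565, 'cx': 277.6541044322345, 'cy': 209.00768884807223, 'k1': -0.062220886780292174, 'pose': array([[-0.23713792,  0.92342913,  0.30173541,  0.0775419 ],
       [ 0.97147405,  0.22478728,  0.07555695, -0.67583584],
       [ 0.00194521,  0.31104554, -0.95039302,  0.38349707],
       [ 0.        ,  0.        ,  0.        ,  1.        ]])}
0.1781
```

View pics/scene0.png

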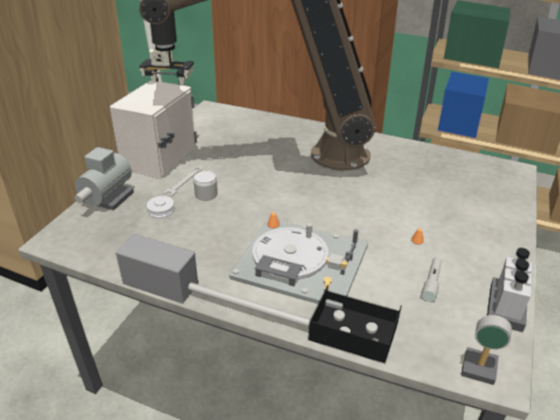

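View pics/top0.png

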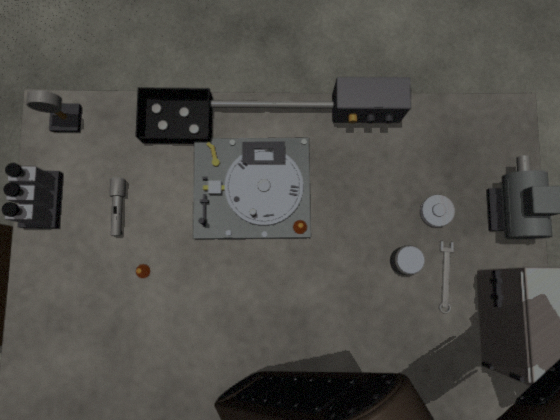

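View pics/wrist0.png

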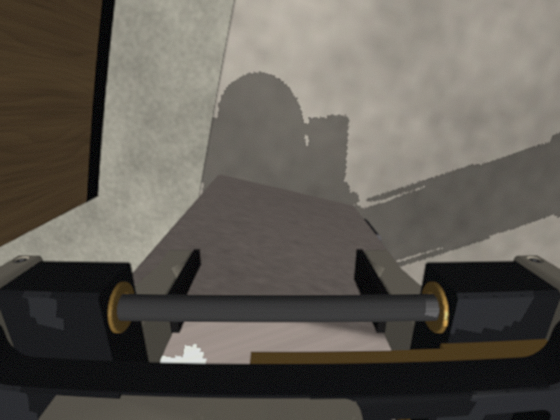

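The top picture shows the unit at about (252,188), its window facing world +x (up) and the plunger facing world +y (left). The post is near (253,213), the knob near (205,200) and cap_a at (300,227). I'll zoom in and measure.

```bash
cat > h.py <<'E'
import numpy as np, cv2
from station import arm
def K(p):
    f=210/np.tan(np.radians(p['vertical_fov']/2)); return f
def ray(p,u,v):
    f=K(p); d=np.array([(u-p['cx'])/f,(v-p['cy'])/f]); s=d.copy()
    for _ in range(30): s=d/(1+p['k1']*(s@s))
    r=p['pose'][:3,:3]@np.array([s[0],s[1],1.]); return p['pose'][:3,3],r
def at(p,u,v,z):
    o,r=ray(p,u,v); return o+r*(z-o[2])/r[2]
def px(p,X):
    c=p['pose'][:3,:3].T@(np.asarray(X)-p['pose'][:3,3]); s=c[:2]/c[2]; s=s*(1+p['k1']*(s@s)); return s*K(p)+[p['cx'],p['cy']]
E
python3 - <<'E'
from h import *
im=arm.grab_frame("top"); p=arm.camera_params("top")
c=im[125:250,180:325]; cv2.imwrite("pics/topz.png",cv2.resize(c,None,fx=5.4,fy=4.8*1,interpolation=cv2.INTER_CUBIC)[:600,:800])
im2=arm.grab_frame("scene");c=im2[205:310,225:375]; cv2.imwrite("pics/scz.png",cv2.resize(c,(800,560),interpolation=cv2.INTER_CUBIC))
q=arm.camera_params("scene")
for n,z in [("unit",.02),("wheel",.036),("post",.084),("latch_knob",.084),("mark",.04),("window",.05),("cap_a",.02),("spare_pawl",.03),("latch",.04)]:
    for cam,P in(("top",p),("scene",q)):
        for d in arm.regions_of(n,cam)[:2]:
            m=d['region'];ys,xs=np.nonzero(m);b=d['box']
            print(n,cam,round(d['score'],2),np.round(b),m.sum(),np.round(at(P,xs.mean(),ys.mean(),z),3))
            if n=="unit" and cam=="top":
                r=cv2.minAreaRect(np.argwhere(m)[:,::-1].astype(np.float32)); print([np.round(at(P,*c,.02),3) for c in cv2.boxPoints(r)])
E
```

```text
unit top 0.88 [196. 139. 313. 240.] 11083 [0.656 0.08  0.02 ]
[array([0.801, 0.256, 0.02 ]), array([ 0.808, -0.082,  0.02 ]), array([ 0.517, -0.084,  0.02 ]), array([0.511, 0.244, 0.02 ])]
unit top 0.67 [437. 241. 454. 316.] 633 [ 0.409 -0.456  0.02 ]
[array([ 0.313, -0.43 ,  0.02 ]), array([ 0.51 , -0.445,  0.02 ]), array([ 0.509, -0.484,  0.02 ]), array([ 0.312, -0.469,  0.02 ])]
unit scene 0.74 [231. 218. 366. 309.] 7475 [0.68  0.082 0.02 ]
wheel top 0.95 [224. 150. 304. 226.] 4355 [0.652 0.047 0.036]
wheel top 0.43 [392. 246. 427. 277.] 823 [ 0.455 -0.347  0.036]
wheel scene 0.78 [253. 222. 328. 281.] 2511 [0.653 0.05  0.036]
wheel scene 0.16 [346. 229. 358. 260.] 113 [0.552 0.204 0.036]
post top 0.72 [228. 152. 307. 226.] 4381 [0.643 0.045 0.084]
post top 0.66 [438. 238. 452. 315.] 543 [ 0.413 -0.434  0.084]
post scene 0.79 [254. 223. 331. 280.] 2548 [0.707 0.071 0.084]
latch_knob top 0.44 [200. 193. 205. 225.] 110 [0.573 0.205 0.084]
latch_knob scene 0.52 [346. 228. 358. 263.] 116 [0.614 0.217 0.084]
mark top 0.91 [225. 149. 304. 225.] 4298 [0.653 0.048 0.04 ]
mark scene 0.61 [251. 223. 332. 278.] 2674 [0.657 0.054 0.04 ]
window top 0.91 [194. 137. 308. 237.] 10871 [0.65  0.078 0.05 ]
cap_a top 0.74 [140. 264. 151. 279.] 159 [0.424 0.38  0.02 ]
cap_a top 0.71 [295. 218. 310. 235.] 139 [ 0.547 -0.055  0.02 ]
cap_a scene 0.69 [270. 215. 279. 225.] 139 [ 0.527 -0.065  0.02 ]
cap_a scene 0.52 [413. 230. 425. 242.] 119 [0.433 0.38  0.02 ]
spare_pawl top 0.3 [112. 179. 121. 236.] 706 [0.607 0.457 0.03 ]
latch top 0.49 [205. 143. 221. 167.] 149 [0.752 0.191 0.04 ]
latch scene 0.6 [345. 230. 358. 260.] 108 [0.554 0.205 0.04 ]
```

```bash
python3 -c "
from station import arm;print(arm.get_state()['t'])"
```

```text
1.15
```

View pics/topz.png

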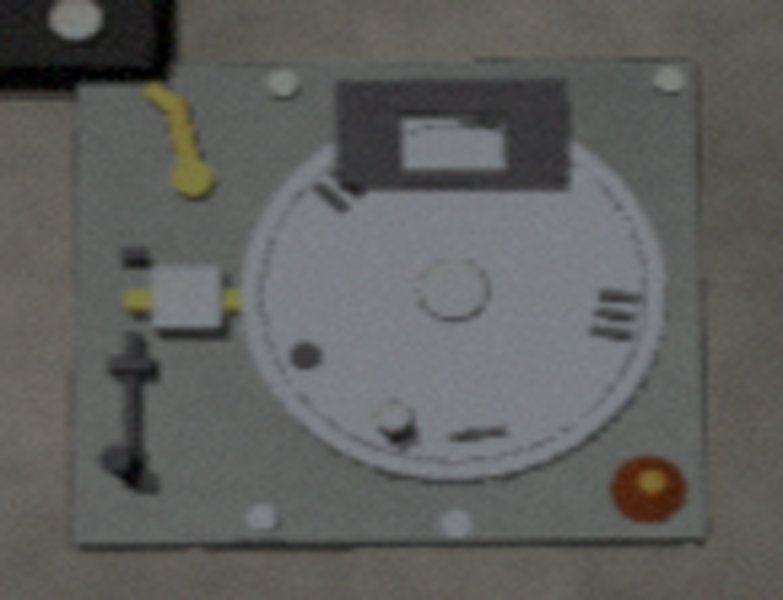

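View pics/scz.png

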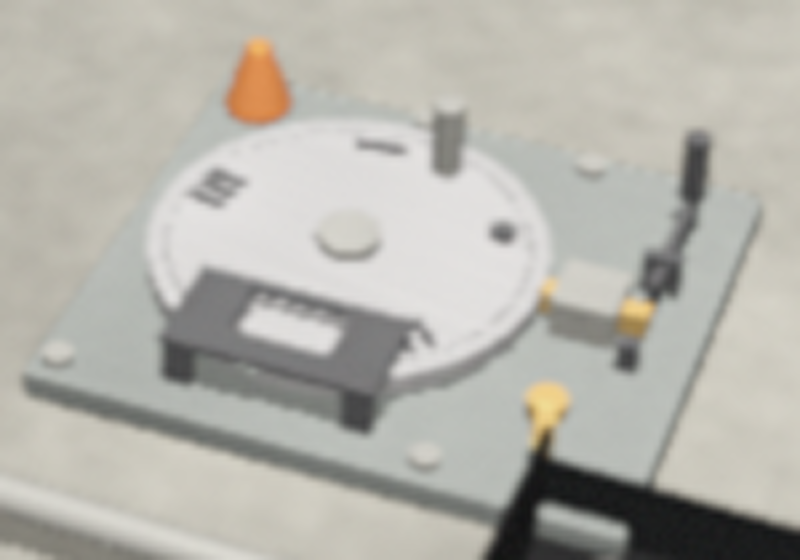

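```bash
python3 - <<'E'
from h import *
p=arm.camera_params("top");q=arm.camera_params("scene")
Z=lambda a,b:(180+a/5.4,125+b/4.8)
S=lambda a,b:(225+a*150/800,205+b*105/560)
for n,c,z in [("TR",(697,62),.02),("BR",(705,540),.02),("BL",(74,543),.02),("hub",(453,289),.045),("ribs",(614,315),.04),("post",(395,412),.084),("win",(454,145),.05),("knob",(120,459),.084),("block",(188,297),.045),("cap",(652,481),.06),("barend",(133,340),.04)]:
    print(n,np.round(at(p,*Z(*c),z),4))
for n,c,z in [("hub",(348,228),.045),("ribs",(218,186),.04),("post",(449,103),.084),("knob",(697,136),.084),("win",(291,327),.05),("DL",(25,378),.02),("DT",(760,200),.02),("block",(592,275),.045)]:
    print("S",n,np.round(at(q,*S(*c),z),4))
E
```

```text
TR [ 0.805 -0.081  0.02 ]
BR [ 0.517  -0.0845  0.02  ]
BL [0.5134 0.2418 0.02  ]
hub [0.6601 0.0468 0.045 ]
ribs [ 0.6463 -0.0365  0.04  ]
post [0.5817 0.0735 0.084 ]
win [0.7446 0.047  0.05  ]
knob [0.5544 0.2089 0.084 ]
block [0.6544 0.1832 0.045 ]
cap [ 0.5466 -0.0552  0.06  ]
barend [0.6298 0.2116 0.04  ]
S hub [0.6608 0.0457 0.045 ]
S ribs [ 0.6492 -0.0366  0.04  ]
S post [0.5822 0.0741 0.084 ]
S knob [0.5574 0.2097 0.084 ]
S win [0.7529 0.0501 0.05  ]
S DL [ 0.813  -0.0755  0.02  ]
S DT [0.5185 0.2422 0.02  ]
S block [0.6468 0.1805 0.045 ]
```

The spindle is at about (0.6605, 0.046) and the unit's yaw is about 0.011. The ribs sit at roughly -1.73 rad, and the post radius of 83 mm agrees with the 85 mm given. Both cameras agree within about 3 mm. I'll move in, rising first to clear the cabinet.

```bash
python3 -m inch '[[[0.05,0.05,0.25,0,0,0],[0.25,0.3,0.25,0,0,-0.02],[0.4,0.6,0.25,0,0,-0.04],[0.55,0.9,0.25,0,0,-0.06]]]' 50 8
python3 -m inch '[[[0.17,0.25,0,0,0,-0.02],[0.34,0.5,0,0,0,-0.04],[0.5,0.75,0,0,0,-0.06],[0.6,1,0,0,0,-0.06]]]'
python3 -m inch '[[[0.17,0.25,0,0,0,-0.02],[0.34,0.5,0,0,0,-0.04],[0.5,0.75,0,0,0,-0.06],[0.6,1,0,0,0,-0.06]]]'
python3 -m inch '[[[0.17,0.25,-0.1,0,0,0],[0.3,0.5,-0.2,0,0,0],[0.3,0.7,-0.2,0,0,0],[0.3,0.7,-0.2,0,0,0],[0.3,0.7,-0.2,0,0,0]]]'
python3 - <<'E'
from h import *
im=arm.grab_frame("wrist");cv2.imwrite("pics/w1.png",im);cv2.imwrite("pics/t1.png",arm.grab_frame("top"));s=arm.get_state();print(s)
E
```

```text
t: 1.65
eef_pos: [0.2655, -0.4838, 0.4546]
ee_rot: [-3.141, 0.0, -3.094]
force: [1.6, -0.6, 0.5]
width: 0.0539
t: 2.15
eef_pos: [0.3858, -0.2836, 0.4549]
ee_rot: [-3.141, 0.001, 3.003]
force: [0.7, -0.7, 0.1]
width: 0.0503
t: 2.65
eef_pos: [0.5058, -0.0834, 0.4548]
ee_rot: [3.141, 0.0, 2.814]
force: [0.1, -0.2, 0.0]
width: 0.0499
t: 3.28
eef_pos: [0.5648, 0.0547, 0.4147]
ee_rot: [-3.141, 0.0, 2.816]
force: [0.2, -1.0, -0.1]
width: 0.0505
{'t': 3.375, 'q': array([ 4.40082711e-01,  1.75419279e-01, -2.14576327e-01,  9.96159200e-05,
       -1.18031184e+00, -2.33829404e+00]), 'qd': array([-0.00731274, -0.00487213,  0.00065825, -0.00094433, -0.00069415,
       -0.00120782]), 'joint_efforts': array([ 4.85867523e-01, -4.27433968e+01,  2.87552047e+01,  6.76234603e+00,
       -7.21409870e-02,  3.09027761e-03]), 'eef_pos': array([0.56473233, 0.05390156, 0.41499075]), 'ee_rot': array([3.14131951e+00, 4.15795424e-04, 2.81421549e+00]), 'force': array([-0.25001533, -0.26189152, -0.09127343]), 'moment': array([-0.08341225,  0.00577434, -0.03193062]), 'width': 0.049901949879006785}
```

View pics/w1.png

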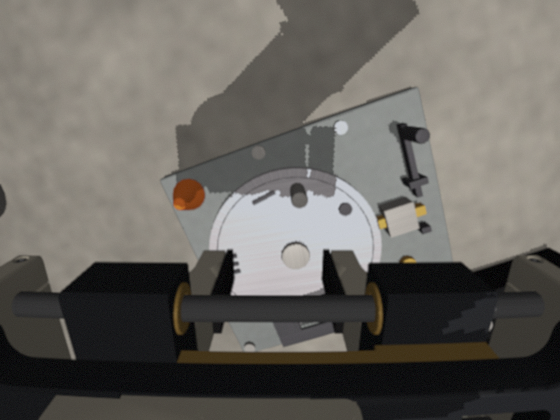

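```bash
python3 - <<'E'
from h import *
im=cv2.imread("pics/w1.png");c=im[80:290,170:450]; cv2.imwrite("pics/w1z.png",cv2.resize(c,(800,600),interpolation=cv2.INTER_CUBIC))
E
```

```text
(no output)
```

View pics/w1z.png

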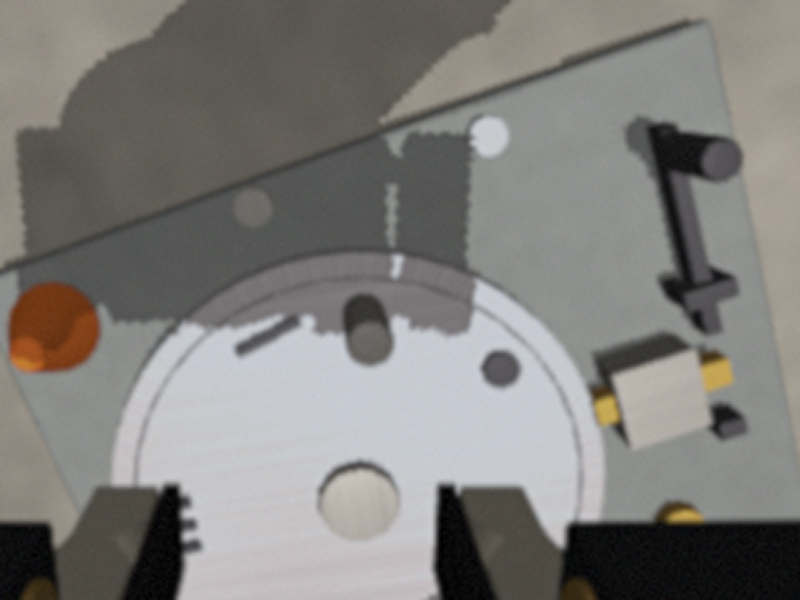

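```bash
python3 - <<'E'
from h import *
p=arm.camera_params("wrist"); c=lambda a,b:(170+a*280/800,80+b*210/600)
P={}
for n,uv,z in [("hub",(358,502),.045),("post",(370,342),.084),("knob",(719,158),.084),("block",(661,398),.045),("tip",(608,408),.034),("cap",(28,355),.065),("TLcorner",(705,22),.02)]:
    P[n]=at(p,*c(*uv),z); print(n,np.round(P[n],4))
h=P['hub'];
for n in("post","block","tip"):
    d=P[n]-h; print(n,np.hypot(*d[:2]),np.degrees(np.arctan2(d[1],d[0])))
a=np.arctan2(*(P['post']-h)[1::-1]);
print("tgt yaw rad",a)
E
```

```text
hub [0.6583 0.0459 0.045 ]
post [0.5788 0.0736 0.084 ]
knob [0.5541 0.2088 0.084 ]
block [0.6537 0.1822 0.045 ]
tip [0.656  0.1621 0.034 ]
cap [ 0.5466 -0.0549  0.065 ]
TLcorner [0.5135 0.2404 0.02  ]
post 0.08424632840823945 160.79479895157598
block 0.13638396186203394 91.94705128449239
tip 0.11622213693513718 91.15729577720843
tgt yaw rad 2.8063986617873273
```

Every point agrees with the given geometry. Seen from the wheel, the plunger is about 0.02 rad past unit +y, so I expect the catch after roughly 100.5° of turn. Next I lower around the post with the jaws along the tangent.

```bash
python3 -m inch '[[[0.07,0.095,0,0,0,0],[0.075,0.095,-0.3,0,0,0],[0.075,0.095,-0.55,0,0,0],[0.075,0.095,-0.8,0,0,0],[0.075,0.095,-0.89,0,0,0],[0.075,0.095,-0.89,0,0,0]]]' 50 8
python3 - <<'E'
from h import *
cv2.imwrite("pics/w2.png",arm.grab_frame("wrist"));s=arm.get_state();print(s['eef_pos'],s['ee_rot'],s['force'])
E
```

```text
t: 4.12
eef_pos: [0.5799, 0.0733, 0.2351]
ee_rot: [-3.139, -0.002, 2.814]
force: [-0.3, 0.2, 0.6]
width: 0.0502
[0.58041435 0.07356968 0.23655683] [-3.14091556e+00 -3.13942368e-04  2.81448757e+00] [-0.82427841  0.28000224  0.98638389]
```

View pics/w2.png

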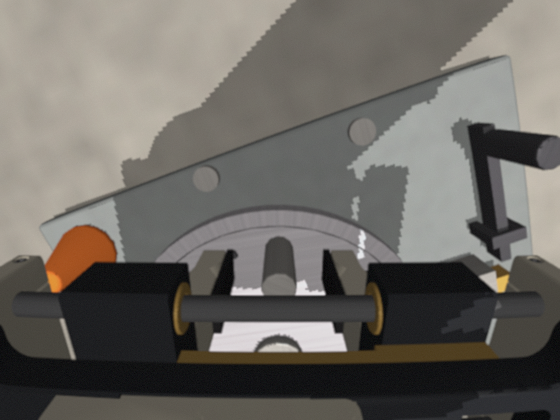

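```bash
cat > arc.py <<'E'
import sys,numpy as np
S=np.array([.6592,.0463]);a0=np.degrees(np.arctan2(.0273,-.0788));r=.0838
P=lambda t:S+r*np.array([np.cos(np.radians(a0+t)),np.sin(np.radians(a0+t))])
s=float(sys.argv[1])
for t in sys.argv[2:]:
    d=(P(float(t))-P(s))/.2; print(t,np.round(d,4),round((float(t)-s)/180,4))
E
python3 arc.py 0 5 10 15 20 25 30 35 40; python3 arc.py 40 45 50 55 60 65 70 75 80; python3 arc.py 80 82 84 86 88 90;python3 -m inch '[[[0,0,0,0,0,0],[0,0,0,0,0,0],[0,0,0,0,0,0]]]' 24 8
```

```text
5 [-0.0104 -0.035 ] 0.0278
10 [-0.0178 -0.0708] 0.0556
15 [-0.022  -0.1071] 0.0833
20 [-0.023  -0.1437] 0.1111
25 [-0.0209 -0.1802] 0.1389
30 [-0.0155 -0.2163] 0.1667
35 [-0.0071 -0.2519] 0.1944
40 [ 0.0045 -0.2866] 0.2222
45 [ 0.0145 -0.0335] 0.0278
50 [ 0.0319 -0.0657] 0.0556
55 [ 0.052  -0.0962] 0.0833
60 [ 0.0747 -0.1249] 0.1111
65 [ 0.0998 -0.1514] 0.1389
70 [ 0.1272 -0.1757] 0.1667
75 [ 0.1565 -0.1975] 0.1944
80 [ 0.1876 -0.2167] 0.2222
82 [ 0.0129 -0.0069] 0.0111
84 [ 0.026  -0.0133] 0.0222
86 [ 0.0394 -0.0193] 0.0333
88 [ 0.0529 -0.0248] 0.0444
90 [ 0.0667 -0.0298] 0.0556
t: 4.55
eef_pos: [0.58, 0.0737, 0.2375]
ee_rot: [3.141, 0.001, 2.815]
force: [0.1, 0.0, -0.7]
width: 0.0267
```

Test the first 10° in small steps and watch the force and jaw opening.

```bash
python3 -m inch '[[[-0.005,-0.018,0,0,0,0.014],[-0.01,-0.035,0,0,0,0.028],[-0.014,-0.053,0,0,0,0.042],[-0.018,-0.071,0,0,0,0.056]]]'
python3 - <<'E'
from h import *
cv2.imwrite("pics/w3.png",arm.grab_frame("wrist"));s=arm.get_state();print(s['eef_pos'],s['ee_rot'],s['force'],s['width'])
E
```

```text
t: 5.05
eef_pos: [0.5766, 0.0602, 0.2372]
ee_rot: [3.14, 0.002, 2.993]
force: [-0.0, 4.3, -1.4]
width: 0.0241
[0.57651471 0.05980019 0.23720333] [3.13992261e+00 1.59751038e-03 2.99449875e+00] [ 0.07901562  2.77612022 -0.12597046] 0.024628273091393642
```

View pics/w3.png

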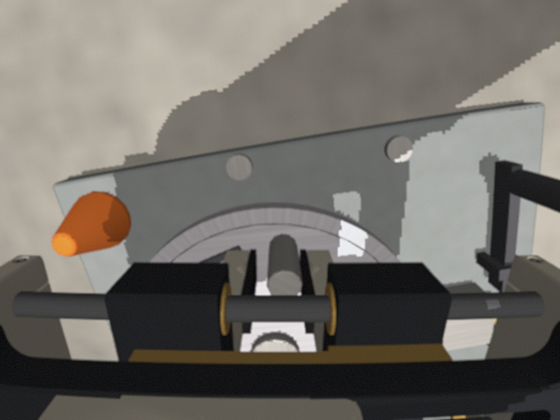

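The post rides the rear pad at about 4 N of drag. I'll carry on round the arc.

```bash
python3 arc.py 10 15 20 25 30 35 40 45 50;  python3 arc.py 50 55 60 65 70 75 80 83 86 
```

```text
15 [-0.0042 -0.0363] 0.0278
20 [-0.0052 -0.0728] 0.0556
25 [-0.0031 -0.1093] 0.0833
30 [ 0.0023 -0.1455] 0.1111
35 [ 0.0107 -0.1811] 0.1389
40 [ 0.0223 -0.2157] 0.1667
45 [ 0.0368 -0.2493] 0.1944
50 [ 0.0542 -0.2815] 0.2222
55 [ 0.0201 -0.0305] 0.0278
60 [ 0.0428 -0.0592] 0.0556
65 [ 0.0679 -0.0857] 0.0833
70 [ 0.0953 -0.11  ] 0.1111
75 [ 0.1246 -0.1318] 0.1389
80 [ 0.1557 -0.151 ] 0.1667
83 [ 0.1752 -0.1611] 0.1833
86 [ 0.1951 -0.1703] 0.2
```

```bash
python3 -m inch '[[[-0.004,-0.036,0,0,0,0.028],[-0.005,-0.073,0,0,0,0.056],[-0.003,-0.109,0,0,0,0.083],[0.002,-0.146,0,0,0,0.111],[0.011,-0.181,0,0,0,0.139],[0.022,-0.216,0,0,0,0.167],[0.037,-0.249,0,0,0,0.194],[0.054,-0.282,0,0,0,0.222]]]'
```

```text
t: 6.1
eef_pos: [0.587, 0.0034, 0.2371]
ee_rot: [3.141, 0.001, -2.593]
force: [-1.2, 5.1, 1.9]
width: 0.0243
```

```bash
python3 -m inch '[[[0.02,-0.03,0,0,0,0.028],[0.043,-0.059,0,0,0,0.056],[0.068,-0.086,0,0,0,0.083],[0.095,-0.11,0,0,0,0.111],[0.125,-0.132,0,0,0,0.139],[0.156,-0.151,0,0,0,0.167],[0.175,-0.161,0,0,0,0.183],[0.195,-0.17,0,0,0,0.2]]]'
python3 - <<'E'
from h import *
cv2.imwrite("pics/w4.png",arm.grab_frame("wrist"));s=arm.get_state();print(s['eef_pos'],s['ee_rot'],s['force'],s['width'])
im=arm.grab_frame("top");cv2.imwrite("pics/t4.png",cv2.resize(im[125:250,180:325],(783,600),interpolation=cv2.INTER_CUBIC))
im=arm.grab_frame("scene");cv2.imwrite("pics/s4.png",cv2.resize(im[205:310,225:375],(800,560),interpolation=cv2.INTER_CUBIC))
E
```

```text
t: 7.1
eef_pos: [0.6256, -0.0308, 0.2369]
ee_rot: [3.14, -0.0, -1.966]
force: [-4.1, 4.5, 3.4]
width: 0.0237
[ 0.62605541 -0.03097333  0.23693207] [ 3.14085807e+00 -2.96713649e-04 -1.96304322e+00] [-1.78414106  1.90753059  2.68281349] 0.024216543122531586
```

View pics/t4.png

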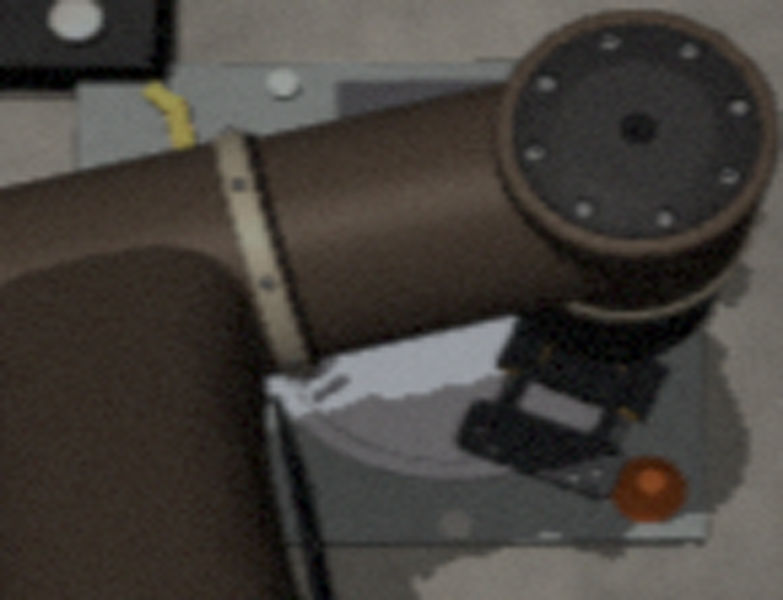

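View pics/s4.png

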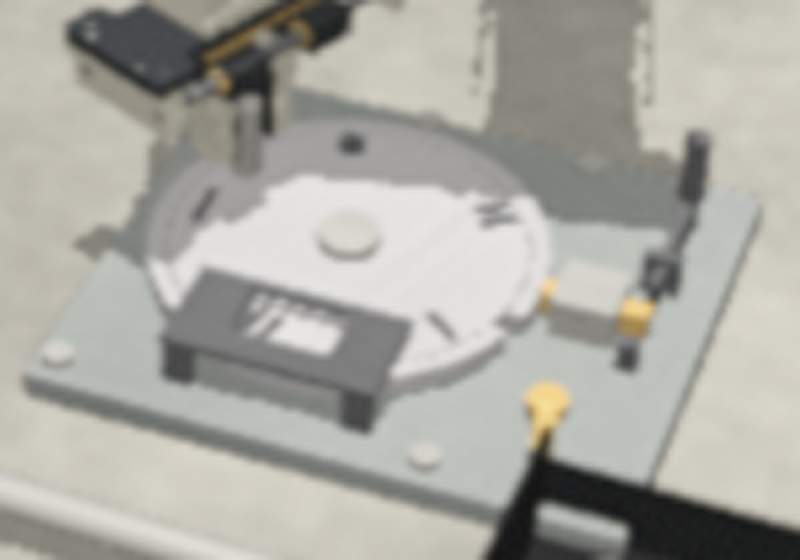

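View pics/w4.png

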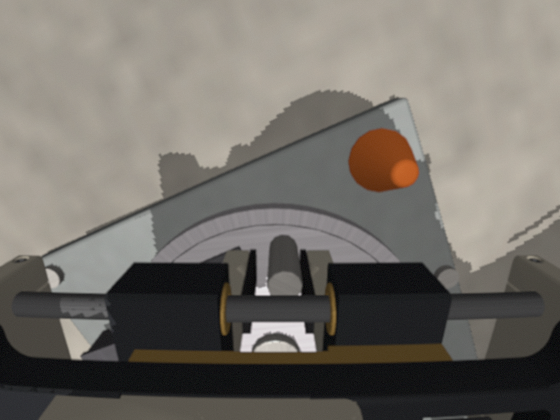

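The scene picture shows the rim notch at about (520,312) in the crop, just short of the brass plunger tip at (546,293).

```bash
python3 - <<'E'
from h import *
im=cv2.imread("pics/s4.png");cv2.imwrite("pics/s4z.png",cv2.resize(im[200:400,420:680],(780,600),interpolation=cv2.INTER_CUBIC))
q=arm.camera_params("scene");h=np.array([.6592,.0463])
S=lambda a,b:(225+a*150/800,205+b*105/560)
for n,c,z in [("notch",(518,315),.036),("notchA",(535,293),.036),("notchB",(505,335),.036),("tip",(547,293),.034)]:
    P=at(q,*S(*c),z)[:2]; d=P-h; print(n,P,np.hypot(*d),np.degrees(np.arctan2(d[1],d[0])))
E
python3 arc.py 86 87 88 89 90 91 92
```

```text
notch [0.68289249 0.15146221] 0.10779807559002111 77.30354364220534
notchA [0.66249474 0.15414998] 0.10790029150573195 88.25019666399852
notchB [0.70060673 0.15026052] 0.11190311267967863 68.28295928071225
tip [0.65776398 0.159486  ] 0.11319511377379818 90.72688539840765
87 [ 0.0068 -0.0028] 0.0056
88 [ 0.0135 -0.0055] 0.0111
89 [ 0.0204 -0.0081] 0.0167
90 [ 0.0273 -0.0105] 0.0222
91 [ 0.0342 -0.0129] 0.0278
92 [ 0.0412 -0.0151] 0.0333
```

View pics/s4z.png

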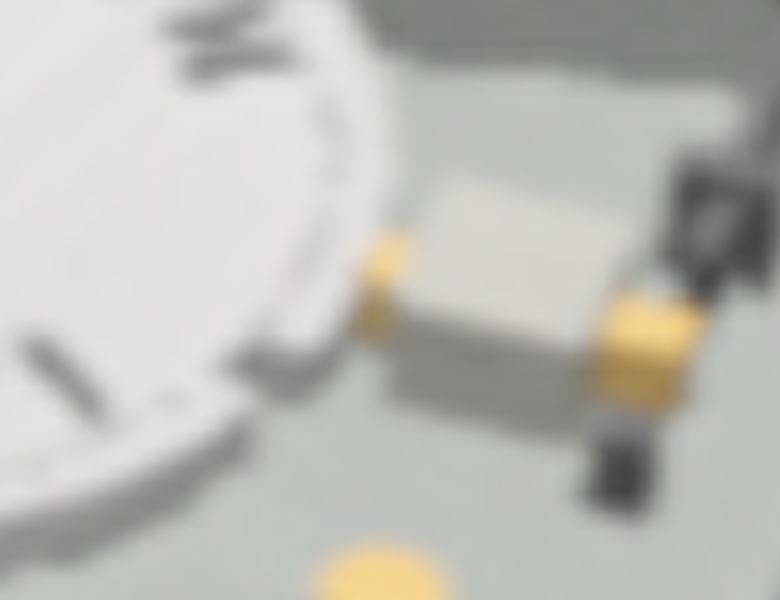

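There are about 17° left, which agrees with the estimate of roughly 101°. I'll go moderately to TCP 96°.

```bash
python3 -m inch '[[[0.007,-0.003,0,0,0,0.006],[0.014,-0.006,0,0,0,0.011],[0.02,-0.008,0,0,0,0.017],[0.027,-0.011,0,0,0,0.022],[0.034,-0.013,0,0,0,0.028],[0.041,-0.015,0,0,0,0.033],[0.041,-0.015,0,0,0,0.033]]]'
python3 arc.py 92 92.5 93 93.5 94 94.5 95 95.5 96 100 104
```

```text
t: 8.12
eef_pos: [0.6344, -0.0342, 0.2366]
ee_rot: [3.142, -0.0, -1.863]
force: [-3.4, -0.4, 2.6]
width: 0.0241
92.5 [ 0.0035 -0.0011] 0.0028
93 [ 0.007  -0.0021] 0.0056
93.5 [ 0.0105 -0.0031] 0.0083
94 [ 0.0141 -0.0041] 0.0111
94.5 [ 0.0176 -0.005 ] 0.0139
95 [ 0.0211 -0.0059] 0.0167
95.5 [ 0.0247 -0.0068] 0.0194
96 [ 0.0282 -0.0076] 0.0222
100 [ 0.0569 -0.0133] 0.0444
104 [ 0.086  -0.0169] 0.0667
```

```bash
python3 -m inch '[[[0.0035,-0.001,0,0,0,0.003],[0.007,-0.002,0,0,0,0.006],[0.0105,-0.003,0,0,0,0.008],[0.014,-0.004,0,0,0,0.011],[0.0175,-0.005,0,0,0,0.014],[0.021,-0.006,0,0,0,0.017],[0.0245,-0.007,0,0,0,0.019],[0.028,-0.0076,0,0,0,0.022]]]'
```

```text
t: 9.12
eef_pos: [0.6398, -0.0356, 0.2366]
ee_rot: [3.141, -0.0, -1.793]
force: [-4.8, -0.5, 3.2]
width: 0.0241
```

```bash
python3 -m inch '[[[0.0035,-0.001,0,0,0,0.003],[0.007,-0.002,0,0,0,0.006],[0.0105,-0.0025,0,0,0,0.008]]]'
```

```text
t: 9.5
eef_pos: [0.6419, -0.0361, 0.2366]
ee_rot: [3.141, -0.0, -1.768]
force: [-5.0, -1.4, 3.2]
width: 0.024
```

```bash
python3 -m inch '[[[0.002,-0.0005,0,0,0,0.001],[0.004,-0.001,0,0,0,0.003],[0.006,-0.0015,0,0,0,0.004],[0.008,-0.002,0,0,0,0.006]]]'
python3 - <<'E'
from h import *
s=arm.get_state();print(s['eef_pos'],s['ee_rot'],s['force'],s['width'])
im=arm.grab_frame("scene");cv2.imwrite("pics/s5z.png",cv2.resize(im[240:285,300:360],(800,600),interpolation=cv2.INTER_CUBIC))
E
```

```text
t: 10.0
eef_pos: [0.6435, -0.0365, 0.2366]
ee_rot: [3.141, -0.0, -1.749]
force: [-4.5, -1.0, 3.0]
width: 0.0241
[ 0.64349239 -0.03646697  0.2365591 ] [ 3.14125079e+00 -1.38926243e-04 -1.74948296e+00] [-4.54594025 -1.04448441  3.03810316] 0.024125572204170387
```

View pics/s5z.png

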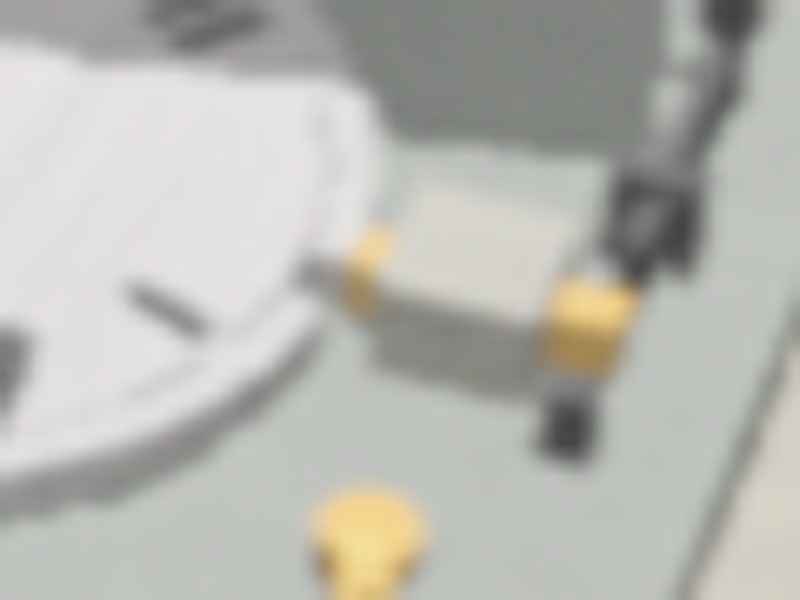

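The notch is almost under the plunger, which still rides the rim. I creep on.

```bash
python3 -m inch '[[[0.002,-0.0004,0,0,0,0.0015],[0.004,-0.0008,0,0,0,0.003],[0.006,-0.0012,0,0,0,0.0045]]]'
```

```text
t: 10.42
eef_pos: [0.6447, -0.0367, 0.2366]
ee_rot: [3.141, -0.0, -1.735]
force: [-5.1, -0.1, 1.5]
width: 0.0242
```

```bash
python3 -m inch '[[[0.002,-0.0004,0,0,0,0.0015],[0.004,-0.0008,0,0,0,0.003]]]'
```

```text
t: 10.68
eef_pos: [0.6455, -0.0368, 0.2366]
ee_rot: [3.141, -0.0, -1.726]
force: [-4.7, -0.8, 1.9]
width: 0.0241
```

```bash
python3 -m inch '[[[0.002,-0.0004,0,0,0,0.0015],[0.004,-0.0008,0,0,0,0.003]]]'
```

```text
t: 10.92
eef_pos: [0.6464, -0.037, 0.2366]
ee_rot: [3.141, -0.0, -1.717]
force: [-4.9, -0.6, 2.0]
width: 0.0244
```

```bash
python3 -m inch '[[[0.002,-0.0004,0,0,0,0.0015],[0.004,-0.0008,0,0,0,0.003]]]'
```

```text
t: 11.18
eef_pos: [0.6472, -0.0371, 0.2366]
ee_rot: [3.142, -0.0, -1.707]
force: [-5.0, -1.3, 0.6]
width: 0.0241
```

```bash
python3 -m inch '[[[0.002,-0.0004,0,0,0,0.0015],[0.004,-0.0008,0,0,0,0.003]]]'
```

```text
t: 11.42
eef_pos: [0.648, -0.0373, 0.2366]
ee_rot: [3.142, 0.0, -1.698]
force: [-4.5, -0.6, 1.2]
width: 0.0245
```

```bash
python3 - <<'E'
from h import *
im=arm.grab_frame("scene");cv2.imwrite("pics/s6z.png",cv2.resize(im[240:285,300:360],(800,600),interpolation=cv2.INTER_CUBIC))
E
```

```text
(no output)
```

View pics/s6z.png

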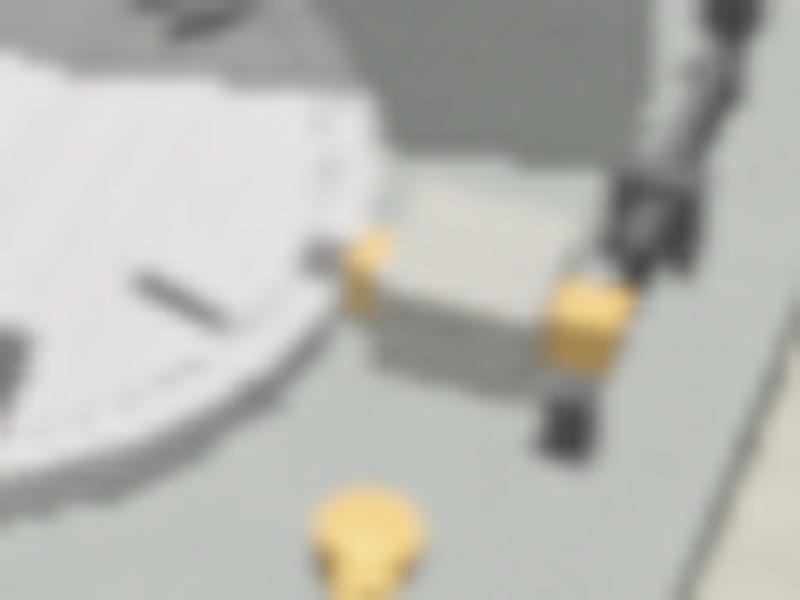

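Nearly aligned and not dropped yet. I continue with small steps.

```bash
python3 -m inch '[[[0.002,-0.0004,0,0,0,0.0015],[0.0035,-0.0006,0,0,0,0.0025]]]'
```

```text
t: 11.72
eef_pos: [0.6487, -0.0374, 0.2366]
ee_rot: [3.142, 0.0, -1.69]
force: [-4.3, -1.4, 0.7]
width: 0.0238
```

```bash
python3 -m inch '[[[0.002,-0.0003,0,0,0,0.0015],[0.0035,-0.0006,0,0,0,0.0025]]]'
```

```text
t: 11.98
eef_pos: [0.6494, -0.0375, 0.2366]
ee_rot: [-3.142, 0.0, -1.682]
force: [-4.4, 0.1, 0.5]
width: 0.0242
```

```bash
python3 -m inch '[[[0.002,-0.0003,0,0,0,0.0015],[0.0035,-0.0006,0,0,0,0.0025]]]'
```

```text
t: 12.22
eef_pos: [0.6501, -0.0376, 0.2366]
ee_rot: [-3.142, 0.0, -1.674]
force: [-4.5, -0.4, -0.4]
width: 0.024
```

```bash
python3 -m inch '[[[0.0015,-0.0002,0,0,0,0.001],[0.003,-0.0004,0,0,0,0.002]]]'
```

```text
t: 12.48
eef_pos: [0.6515, -0.0375, 0.2372]
ee_rot: [-3.139, 0.0, -1.668]
force: [0.6, -0.5, -0.0]
width: 0.0241
```

```bash
python3 -m inch '[[[0.0015,-0.0002,0,0,0,0.001],[0.003,-0.0004,0,0,0,0.002]]]'
```

```text
t: 12.72
eef_pos: [0.6516, -0.0377, 0.2369]
ee_rot: [-3.141, 0.0, -1.662]
force: [0.5, -0.1, -0.4]
width: 0.0239
```

```bash
python3 - <<'E'
from h import *
im=arm.grab_frame("scene");cv2.imwrite("pics/s7z.png",cv2.resize(im[240:285,300:360],(800,600),interpolation=cv2.INTER_CUBIC))
E
```

```text
(no output)
```

View pics/s7z.png

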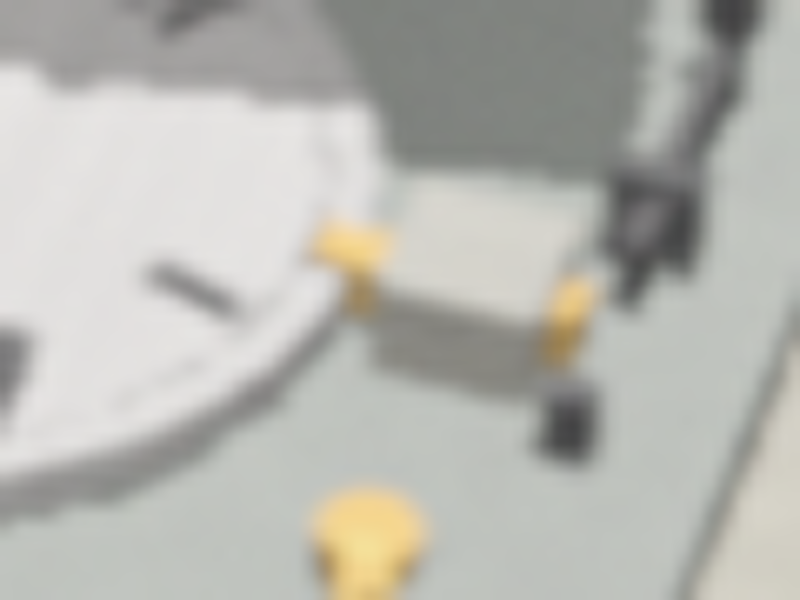

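The plunger has visibly dropped into the notch (brass at (355,245) in the crop), and the drag force fell from 4.5 N to 0. I stop pushing, open the jaws and lift off.

```bash
python3 -m inch '[[[0,0,0,0,0,0],[0,0,0,0,0,0],[0,0,0,0,0,0],[0,0,0.15,0,0,0],[0,0,0.35,0,0,0],[0,0,0.5,0,0,0],[0,0,0.5,0,0,0]]]' 50 8
python3 -m inch '[[[-0.08,0.22,0,0,0,0.01],[-0.16,0.44,0,0,0,0.02],[-0.25,0.65,0,0,0,0.032],[-0.3,0.8,0,0,0,0.032],[-0.3,0.8,0,0,0,0.032],[-0.3,0.8,0,0,0,0.032]]]'
python3 - <<'E'
from h import *
cv2.imwrite("pics/w8.png",arm.grab_frame("wrist"));s=arm.get_state();print(s['eef_pos'],s['ee_rot'],s['force'],s['width'])
im=arm.grab_frame("scene");cv2.imwrite("pics/s8.png",cv2.resize(im[205:310,225:375],(800,560),interpolation=cv2.INTER_CUBIC))
E
```

```text
t: 13.65
eef_pos: [0.652, -0.0377, 0.3398]
ee_rot: [-3.136, 0.001, -1.662]
force: [1.0, -0.0, -0.4]
width: 0.0498
t: 14.4
eef_pos: [0.5912, 0.1221, 0.3361]
ee_rot: [3.141, -0.0, -1.561]
force: [0.9, -0.3, 1.0]
width: 0.0502
[0.5913268  0.12169741 0.33616323] [ 3.14087710e+00 -3.73755709e-04 -1.56172456e+00] [-0.09399106  0.06954037 -0.82575343] 0.050039800148337865
```

View pics/w8.png

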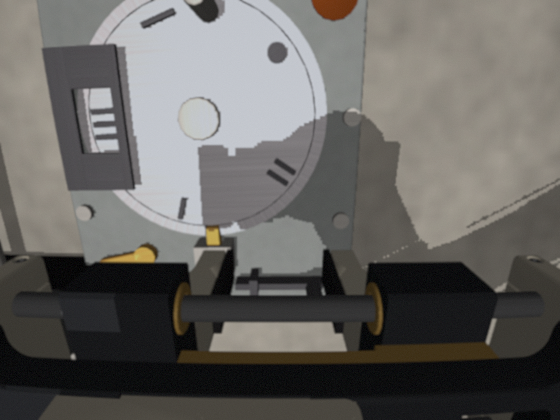

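View pics/s8.png

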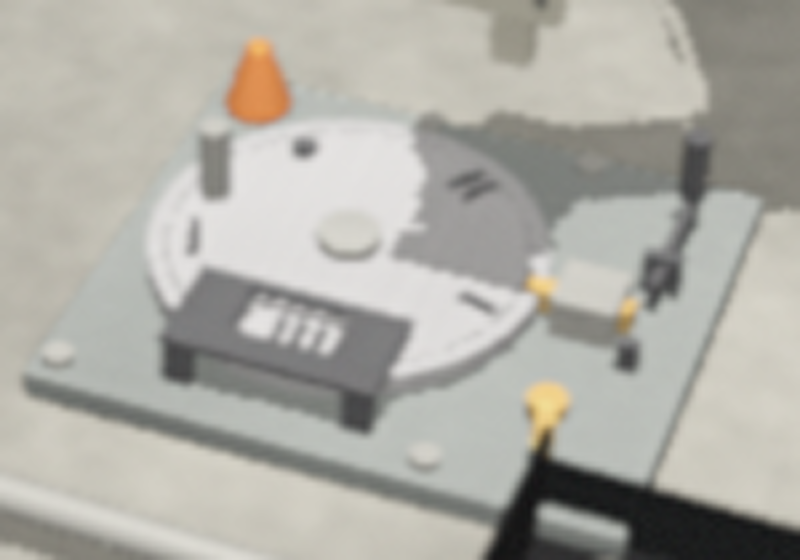

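The three ribs show in the window at (104,122) of the wrist picture, and the plunger is in the notch at (212,236). Now to the knob at (0.555, 0.209).

```bash
python3 -m inch '[[[-0.09,0.2,0,0,0,0],[-0.18,0.435,0,0,0,0],[-0.18,0.435,-0.2,0,0,0],[-0.18,0.435,-0.4,0,0,0],[-0.18,0.435,-0.49,0,0,0],[-0.18,0.435,-0.49,0,0,0]]]' 50 6
python3 - <<'E'
from h import *
cv2.imwrite("pics/w9.png",arm.grab_frame("wrist"));s=arm.get_state();print(s['eef_pos'],s['ee_rot'],s['force'],s['width'])
im=arm.grab_frame("scene");cv2.imwrite("pics/s9.png",cv2.resize(im[205:310,225:375],(800,560),interpolation=cv2.INTER_CUBIC))
E
```

```text
t: 15.25
eef_pos: [0.5552, 0.2081, 0.237]
ee_rot: [3.139, -0.002, -1.563]
force: [0.3, -0.1, 0.9]
width: 0.05
[0.55565749 0.20852725 0.23835535] [ 3.14074438e+00 -9.56452385e-04 -1.56228864e+00] [-0.39638758  0.58255163 -0.01981757] 0.05001539790873272
```

View pics/w9.png

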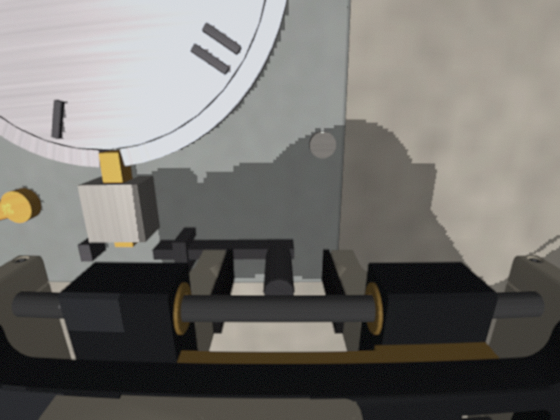

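View pics/s9.png

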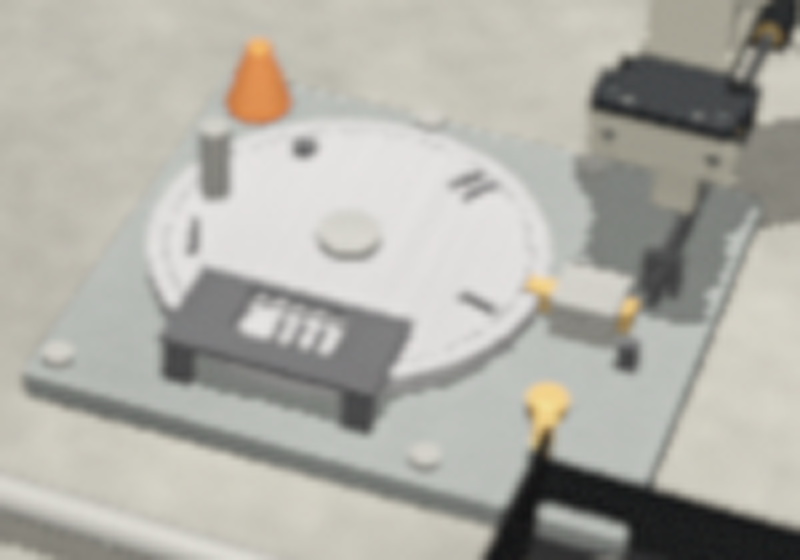

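Knob is between the pads at (279,270). Close the cage and push +x gently.

```bash
python3 -m inch '[[[0,0,0,0,0,0],[0,0,0,0,0,0],[0,0,0,0,0,0]]]' 22 6
python3 -m inch '[[[0.005,0,0,0,0,0],[0.01,0,0,0,0,0],[0.015,0,0,0,0,0],[0.02,0,0,0,0,0],[0.025,0,0,0,0,0],[0.03,0,0,0,0,0]]]'
```

```text
t: 15.72
eef_pos: [0.5553, 0.2093, 0.2392]
ee_rot: [-3.141, 0.001, -1.561]
force: [-0.9, 0.0, -0.5]
width: 0.0262
t: 16.48
eef_pos: [0.5612, 0.2092, 0.2386]
ee_rot: [3.141, -0.0, -1.561]
force: [-2.4, 1.7, 1.2]
width: 0.0222
```

```bash
python3 -m inch '[[[0.004,0,0,0,0,0],[0.008,0,0,0,0,0],[0.012,0,0,0,0,0],[0.016,0,0,0,0,0]]]'
```

```text
t: 16.98
eef_pos: [0.5645, 0.2093, 0.2386]
ee_rot: [3.142, 0.0, -1.561]
force: [-2.1, 1.9, 0.5]
width: 0.022
```

```bash
python3 -m inch '[[[0.004,0,0,0,0,0],[0.008,0,0,0,0,0],[0.012,0,0,0,0,0],[0.016,0,0,0,0,0]]]'
```

```text
t: 17.48
eef_pos: [0.5677, 0.2093, 0.2386]
ee_rot: [-3.142, 0.0, -1.561]
force: [-3.6, 2.7, 0.6]
width: 0.0224
```

```bash
python3 -m inch '[[[0.004,0,0,0,0,0],[0.008,0,0,0,0,0],[0.012,0,0,0,0,0],[0.016,0,0,0,0,0]]]'
```

```text
t: 17.98
eef_pos: [0.5709, 0.2092, 0.2387]
ee_rot: [3.142, 0.0, -1.561]
force: [-2.8, 2.3, 1.4]
width: 0.0218
```

```bash
python3 -m inch '[[[0.005,0.0005,0,0,0,0],[0.01,0.001,0,0,0,0],[0.015,0.0015,0,0,0,0],[0.02,0.002,0,0,0,0],[0.025,0.0025,0,0,0,0]]]'
```

```text
t: 18.6
eef_pos: [0.5759, 0.2095, 0.2386]
ee_rot: [3.141, -0.0, -1.561]
force: [-3.0, -0.8, 1.0]
width: 0.0221
```

```bash
python3 -m inch '[[[0.005,0,0,0,0,0],[0.01,0,0,0,0,0],[0.015,0,0,0,0,0],[0.02,0,0,0,0,0],[0.025,0,0,0,0,0]]]'
```

```text
t: 19.23
eef_pos: [0.5809, 0.2096, 0.2386]
ee_rot: [3.141, -0.0, -1.561]
force: [-3.0, -0.8, 0.6]
width: 0.0219
```

```bash
python3 -m inch '[[[0.005,0,0,0,0,0],[0.01,0,0,0,0,0],[0.015,0,0,0,0,0],[0.02,0,0,0,0,0],[0.025,0,0,0,0,0]]]'
```

```text
t: 19.85
eef_pos: [0.5859, 0.2097, 0.2386]
ee_rot: [3.141, -0.0, -1.561]
force: [-1.7, -2.4, 0.6]
width: 0.0219
```

```bash
python3 -m inch '[[[0.005,0,0,0,0,0],[0.01,0,0,0,0,0],[0.015,0,0,0,0,0],[0.02,0,0,0,0,0],[0.025,0,0,0,0,0]]]'
```

```text
t: 20.48
eef_pos: [0.5909, 0.2097, 0.2386]
ee_rot: [3.142, 0.0, -1.561]
force: [-2.6, -2.6, -0.0]
width: 0.022
```

Steady 2.5 N, so the latch is passing behind the plunger. Now small steps to the end stop.

```bash
python3 -m inch '[[[0.003,0,0,0,0,0],[0.006,0,0,0,0,0],[0.009,0,0,0,0,0],[0.012,0,0,0,0,0]]]'
```

```text
t: 20.98
eef_pos: [0.5933, 0.2098, 0.2386]
ee_rot: [3.142, 0.0, -1.561]
force: [-2.9, -1.2, -1.5]
width: 0.0223
```

```bash
python3 -m inch '[[[0.003,0,0,0,0,0],[0.006,0,0,0,0,0],[0.009,0,0,0,0,0]]]'
```

```text
t: 21.35
eef_pos: [0.5951, 0.2098, 0.2387]
ee_rot: [-3.142, 0.0, -1.561]
force: [-1.6, -1.1, -0.5]
width: 0.0222
```

```bash
python3 -m inch '[[[0.002,0,0,0,0,0],[0.004,0,0,0,0,0],[0.006,0,0,0,0,0]]]'
```

```text
t: 21.72
eef_pos: [0.5963, 0.2098, 0.2386]
ee_rot: [-3.142, 0.0, -1.561]
force: [-3.0, -1.6, 0.4]
width: 0.022
```

```bash
python3 -m inch '[[[0.002,0,0,0,0,0],[0.004,0,0,0,0,0]]]'
```

```text
t: 21.98
eef_pos: [0.5971, 0.2098, 0.2387]
ee_rot: [-3.142, 0.0, -1.561]
force: [-2.0, 0.2, -0.6]
width: 0.0219
```

```bash
python3 -m inch '[[[0.002,0,0,0,0,0],[0.004,0,0,0,0,0]]]'
```

```text
t: 22.22
eef_pos: [0.5979, 0.2098, 0.2386]
ee_rot: [-3.142, 0.0, -1.561]
force: [-2.5, -0.7, -1.1]
width: 0.022
```

```bash
python3 -m inch '[[[0.002,0,0,0,0,0],[0.004,0,0,0,0,0]]]'
```

```text
t: 22.48
eef_pos: [0.5987, 0.2098, 0.2387]
ee_rot: [-3.141, 0.0, -1.561]
force: [-2.6, 0.2, -1.5]
width: 0.0222
```

```bash
python3 -m inch '[[[0.002,0,0,0,0,0],[0.004,0,0,0,0,0]]]'
```

```text
t: 22.72
eef_pos: [0.5995, 0.2098, 0.2387]
ee_rot: [-3.142, 0.0, -1.561]
force: [-1.7, 1.2, -0.7]
width: 0.0216
```

```bash
python3 -m inch '[[[0.002,0,0,0,0,0],[0.004,0,0,0,0,0]]]'
```

```text
t: 22.98
eef_pos: [0.6001, 0.2098, 0.2386]
ee_rot: [3.141, 0.0, -1.561]
force: [-5.0, 0.6, 1.1]
width: 0.022
```

```bash
python3 -m inch '[[[0.002,0,0,0,0,0],[0.004,0,0,0,0,0]]]'
```

```text
t: 23.22
eef_pos: [0.6004, 0.2098, 0.2386]
ee_rot: [3.14, -0.0, -1.562]
force: [-8.2, 1.9, 2.9]
width: 0.0221
```

The force rose to 8 N at TCP 0.600. That is the end stop, after about 42 mm of knob travel. Back off, open, lift and retreat to look.

```bash
python3 -m inch '[[[-0.01,0,0,0,0,0],[-0.015,0,0,0,0,0],[-0.015,0,0,0,0,0],[-0.015,0,0,0,0,0],[-0.015,0,0.15,0,0,0],[-0.015,0,0.4,0,0,0],[-0.015,0,0.6,0,0,0],[-0.015,0,0.8,0,0,0]]]' 50 6
python3 -m inch '[[[-0.2,0,0.1,0,0,0],[-0.4,0,0.1,0,0,0],[-0.5,0.2,0.1,0,0,0],[-0.5,0.2,0.1,0,0,0],[-0.5,0.2,0.1,0,0,0]]]'
python3 - <<'E'
from h import *
p=arm.camera_params("wrist");im=arm.grab_frame("wrist");cv2.imwrite("pics/w10.png",im);s=arm.get_state();print(s['eef_pos'],s['force'],s['width'])
im=arm.grab_frame("scene");cv2.imwrite("pics/s10.png",cv2.resize(im[205:310,225:375],(800,560),interpolation=cv2.INTER_CUBIC))
im=arm.grab_frame("top");cv2.imwrite("pics/t10.png",cv2.resize(im[125:250,180:325],(783,600),interpolation=cv2.INTER_CUBIC))
E
```

```text
t: 24.22
eef_pos: [0.598, 0.2096, 0.4002]
ee_rot: [-3.141, 0.0, -1.561]
force: [1.3, 0.7, -0.8]
width: 0.05
t: 24.85
eef_pos: [0.4981, 0.2498, 0.4188]
ee_rot: [-3.141, -0.0, -1.561]
force: [0.3, -0.5, 0.5]
width: 0.05
[0.49827833 0.24951236 0.41857755] [ 0.51246529 -0.03649516  0.172676  ] 0.05021782414365951
```

View pics/s10.png

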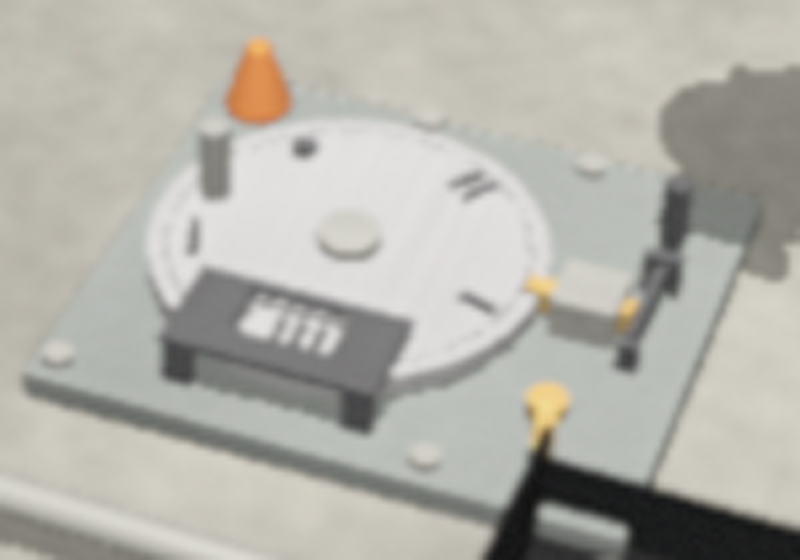

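View pics/t10.png

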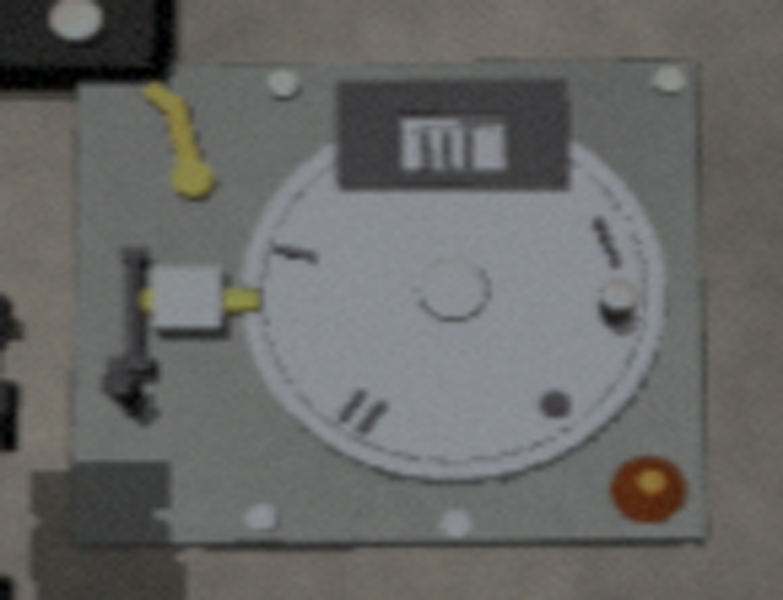

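The pictures show the bar behind the plunger and through the far guide. The knob moved about 43 mm, the ribs are in the window, and the cap and pawl are unmoved. Handing in.

```bash
python3 -c "
from h import *
p=arm.camera_params('top');Z=lambda a,b:(180+a/5.4,125+b/4.8)
print(at(p,*Z(120,374),.084),arm.get_state()['t']);print(arm.job_done())"
```

```text
[0.6023201  0.21029509 0.084     ] 25.0
the job is handed in; nothing more can be done
None
```

The wheel is indexed with the three ribs in the window and locked. I handed the job in at 25 s with the arm well clear.

- **Wheel:** I turned it about 100° anticlockwise by its post, with the jaws held loosely around it, and crept over the last part. The drag was about 4.5 N. It fell to zero when the plunger dropped in, and the scene picture showed the brass in the notch. I stopped there and did not push the wheel on to feel the hard stop.
- **Latch:** I slid it home at a steady 2.5 N. It then stopped hard, and I read about 8 N against what I take to be its end stop; the plunger was already in and the latch past the points where it could strike it. I then opened the jaws and withdrew.
- **Last checks:** The pictures show the bar behind the plunger and reaching the far guide. The ribs sit about 4 mm off the window's centre. Cap and pawl on the deck look unmoved; I did not check the things on the table again.
- **Disagreement:** The knob's travel is about 42 mm by the arm and 43 mm by picture rows. My last single top-camera point gives about 48 mm. The most it can move is 44 mm, so I put that down to reading error.

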